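# Find the hidden catch of a donated chest and open its locked drawer

### The arm

A 6-joint arm with a two-finger parallel gripper is mounted at the origin on the work surface. World frame = base frame: x ahead of the robot, y to its left, z up, the work surface at z = 0. Lengths are in m, angles in rad, forces in N, time in s.
With the tool pointing down it reaches from about 0.4 to 0.825 m from the base axis. Payload 7 kg.
Tool frame: the origin (TCP) lies at the very end of the fingers, on their centre line; the grasp point (between the pads) lies 19 mm behind it; z points along the fingers, y is the line along which they close (so a half turn about z gives the same grasp; the last joint's range is limited). The gripper opens to 88 mm and grips with 3 to 60 N. Pads are 19 mm wide; open, the fingers measure 130 mm over their backs; the gripper's body (78 mm by 193 mm) begins 47 mm behind the grasp point.
Start: joints at [-0.959, 0.359, 0.012, 0, -1.224, -0.288], TCP at [0.215, -0.64, 0.196] pointing down, gripper open.
Joint ranges: [-3.07, 3.07], [-1.43, 2.12], [-1.02, 1.25], [-3.03, 1.67], [-3.05, -0], [-3.03, 3.03]. Speed limits (rad/s): [2.39, 2.39, 3.01, 3.14, 3.14, 3.14].

### API

Orientations are given as [roll, pitch, yaw] about the fixed x, y, z axes, in that order (R = Rz(yaw) Ry(pitch) Rx(roll)).
In Python, from station import arm gives the robot as it stands.
- The arm moves only by the tool step_arm, never from a script. Its argument "rows" is a list of rows, each a list of 5 numbers: the shift along the world's x, y, z in m, then the turn about the world's z in rad, then the finger opening in m, from 0 to 0.0876. In form: [[x, y, z, spin, gripper], ...]. A call has 1 to 20 rows; each row is the pose to reach, as a shift and turn from the pose commanded when the call began; what a row does not reach only later rows make up. A row lasts 1/10 s, in which the tool goes at most 50 mm and 8.59 degrees, less where a joint would pass 70% of its speed; a pose out of reach is approached as far as the arm can. A call with a gripper value outside its range is refused whole. The fingers move at their own pace and stop on an object; "newtons" is the grip in N (left out, the last holds). Time passes only in rows, so rows that repeat a pose let the fingers close. It gives the time, the measured TCP pose, the force, the opening and the grip force at its end, in the units of the state.
- arm.get_state(): the state, without advancing time (a new reading comes with each control period).
- arm.grab_frame(name): name is "scene" or "top"; returns a dict with "color" (384x512x3 uint8, blue, green, red), "vfov" (degrees; the focal length in pixels is half the picture's height over the tangent of half this angle, whatever the lens; pixels are square), "cx", "cy" (the principal point, pixels), "rvec" (rotation vector, rad) and "tvec" (3), from world to camera coordinates, as OpenCV has them. Camera axes: x right, y down, z forward; pixel columns grow to the right and rows downward; lengths in m; the calibration is good to about 2 mm. A picture is of the moment at which its call begins. There is no depth.
- arm.job_done(): hands the job in; it is judged then, once.
The state is a dict: "t": time; "q": joint angles; "qd": joint speeds; "joint_efforts": joint torques, N m; "eef_pos": TCP position; "ee_rot": TCP orientation; "force": force on the tool from outside, world axes, zero at the start; "moment": the same for the moment, N m; "width": finger opening in m; "gripper_force": force on a finger pad.
Only numpy, scipy, OpenCV 4.12 (cv2) and the standard library are available. Lean on these libraries where they do the work, as an engineer would, in place of code of your own. Each camera call takes 0.05 s, during which the arm holds its last target. There are 200 camera calls.

### The job

The drawer of the wooden chest is locked by a hidden catch under one of the six look-alike slats along the front edge of its top. Slide the closed fingers lightly along the slats, without denting the wood, until they drop where the slat gives way, press it down until the drawer springs free, then pull the drawer by its bar handle almost all the way out and let go. Leave the other things on the bench and on the chest as they are.

Things in the scene. Friction and masses are not known exactly. Their poses are not given: they have to be found in the camera images.
- chest: wooden desk chest, 200 mm deep (x), 320 mm wide (y), 125 mm high, firmly fixed to the bench. Origin: centre of its underside, on the bench; its own x points into the chest (the drawer front faces its -x, roughly to the robot), y along the front edge, z up. The flat top behind the slat row is level with it.
- slat_row (a point): middle of the slat row, on the slats' top (125 mm above the bench), chest's axes. The row is the front edge of the chest's top: six pale slats that look alike, flush, side by side along y at 48 mm pitch (centres at y = -120, -72, -24, 24, 72, 120 mm from here), each 46.5 mm long (y) and 50 mm wide (x -25 to +25 mm), with 1.5 mm seams; 16 mm chest sides at both ends.
- slat_first (a point): centre of the top of the rightmost (-y) slat, chest's axes. Five slats are solid and rigid; one, unknown which, is the sprung cover of a recess and the drawer's catch in one. It cannot be seen, only felt: it sinks under a finger with 1 to 2 N at first, about 4 N at 4 mm, 7 to 9 N at 10 mm, where the drawer springs free; stop at 14 mm. Let go, it rises again and does not re-lock the drawer.
- slat_last (a point): centre of the top of the leftmost (+y) slat, chest's axes. While the sprung slat is down, its solid neighbours stand beside the finger as walls. The wood is delicate: a finger force over 30 N on the top of the chest damages it; a light slide needs 3 to 10 N.
- drawer (a joint): the drawer's way out towards the chest's -x, in m: 0 shut and locked, about 0.03 when it has sprung free, 0.13 its stop. Once free it slides with 1 to 2 N and stays where it is left; shut, it does not yield to pulling.
- handle (a point): middle of the drawer's bar handle; moves with the drawer, chest's axes. Round steel bar 12 mm thick along y, 130 mm long between its end posts, its axis 45 mm in front of the drawer front, 48 mm below the chest's top and 77 mm above the bench; free from above, with 39 mm between bar and drawer front.
- bowl: small white ceramic bowl, 90 mm across, 35 mm high, standing on the back half of the chest's top. Bystander. Origin at its underside
- candlestick: brass candlestick, 64 mm foot, 90 mm high, standing close to the left (+y) side of the chest. Bystander. Origin at its underside
- jar: glass jar with steel cap, 64 mm across, 85 mm high, standing close to the right (-y) side of the chest. Bystander. Origin at its underside
- mug: blue mug, 78 mm across, 90 mm high, on the right. Bystander. Origin at its underside
- screwdriver: screwdriver lying on the left, near the robot. Bystander
- book: flat green book, 110 x 150 x 25 mm, on the right. Bystander. Origin at its underside
- tin: plain metal tin, 80 mm across, 100 mm high, on the left. Bystander. Origin at its underside

How it is judged:
On the way, in this order (a step that is already met when the one before it is completed fails the run):
1. the catch has been pressed and the drawer has sprung free (out by more than 15 mm) (value of joint drawer above 0.015 m), for 0.1 s.
2. the drawer is pulled out by more than 100 mm (value of joint drawer above 0.1 m), for 0.2 s.
At the end, for the whole second after the job is handed in: The drawer stands more than 100 mm out (of 130 mm), at rest (under 10 mm/s) (value of joint drawer above 0.1 m and velocity of joint drawer between -0.01 and 0.01 m/s); the robot touches nothing.
It fails at once if the fingers press on the top of the chest with more than 30 N (contact force between the fingers and anything else above 30 N and z of the grasp point in the frame of chest above 0.105 m).
It fails at once if a bystander is moved by more than 20 mm (distance of any of bowl, candlestick, jar, mug, screwdriver, book, tin from where it was at the start of the episode above 0.02 m).
It also fails if it takes over 72 s, if anything falls off the work surface, if the arm or the gripper's body presses on something with over 40 N, if the wrist force passes 120 N, or if a joint passes its speed limit or range.

## Working session

There is one attempt and no reset: what is moved stays moved. The work goes in short steps, Python scripts to look and compute and a tool call to move; the robot and the scene stay as the last step left them, time stands still between calls to the robot, and variables do not carry over. Pictures are saved under pics/ and viewed, at most 10 in all, crops included, and the job is handed in when it is done.

Besides the shell and the picture viewer there is one more tool, called after "Request:" by a JSON object that holds its "op" and its "data", one argument or row to a line. step_arm: Moves the arm, as the interface text tells. Its arguments: {"type":"object","properties":{"rows":{"type":"array"},"newtons":{"type":"number"}},"required":["rows"]}

```bash
mkdir -p pics; cat > h.py <<'E'
import numpy as np,cv2
from station import arm
def grab(n,f=None):
    d=arm.grab_frame(n)
    if f: cv2.imwrite('pics/'+f,d['color'])
    return d
def cam(d):
    h=d['color'].shape[0]; fl=h/2/np.tan(np.radians(d['vfov'])/2)
    R,_=cv2.Rodrigues(np.array(d['rvec'],float)); return np.array([[fl,0,d['cx']],[0,fl,d['cy']],[0,0,1]]),R,np.array(d['tvec'],float).ravel()
def ray(d,u,v,z):
    K,R,t=cam(d); r=R.T@np.linalg.inv(K)@np.array([u,v,1]); c=-R.T@t
    return c+r*(z-c[2])/r[2]
def proj(d,p):
    K,R,t=cam(d); q=K@(R@np.array(p)+t); return q[:2]/q[2]
E
python3 - <<'E'
from h import *
a=grab('scene','s1.png');b=grab('top','t1.png')
for d in(a,b):
    K,R,t=cam(d);print(-R.T@t,d['vfov'],d['cx'],d['cy'])
s=arm.get_state();print(s['eef_pos'],s['ee_rot'],s['force'],s['t'],s['width'])
E
```

```text
[1.28655017 0.42775943 1.0453671 ] 48.64956537877071 252.82990071239595 199.53979295537195
[0.29314267 0.01110101 1.73033679] 42.478306424366 252.6771986964968 186.9601908346826
[ 0.21460165 -0.63947943  0.19471932] [ 3.14012170e+00 -1.49174378e-04 -2.81788917e+00] [-0.66782319 -0.13737202  0.70530229] 0.1 0.0878053382399167
```

View pics/s1.png

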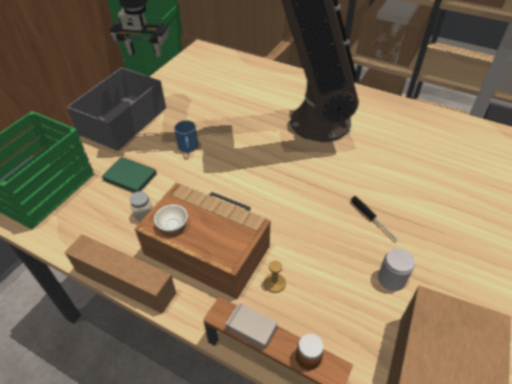

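View pics/t1.png

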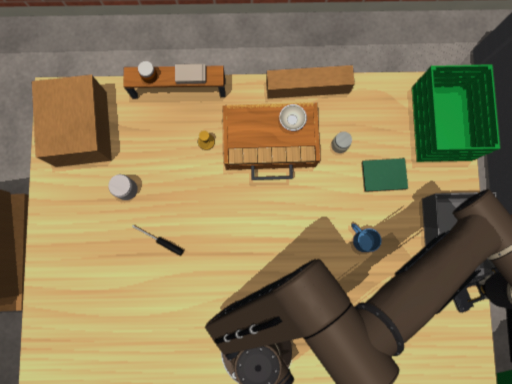

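The scene view shows the chest in the middle, its slats on the robot's side. In the top view the slats span u≈229–316 at v≈155, and the handle is at about (273,178). I'll segment both.

```bash
python3 - <<'E'
from h import *
d=grab('top');im=d['color']
c=im[95:190,215:330];cv2.imwrite('pics/t2.png',cv2.resize(c,None,fx=6,fy=6,interpolation=cv2.INTER_CUBIC))
hsv=cv2.cvtColor(im,cv2.COLOR_BGR2HSV)
for p in[(155,235),(155,258),(155,300),(135,250),(180,230),(167,240)]:print(p,hsv[p],im[p])
x=[proj(d,ray(d,272,155,.125)+np.array(o)) for o in((0,0,0),(.1,0,0),(0,.1,0))];print(x)
E
```

```text
(155, 235) [ 17 134 184] [ 87 142 184]
(155, 258) [ 17 136 178] [ 83 136 178]
(155, 300) [ 17 136 137] [ 64 105 137]
(135, 250) [ 14 182 177] [ 51 108 177]
(180, 230) [ 22 110 207] [118 182 207]
(167, 240) [ 13 183  67] [19 40 67]
[array([272., 155.]), array([271.35990407, 125.78616115]), array([241.88002414, 155.45182726])]
```

View pics/t2.png

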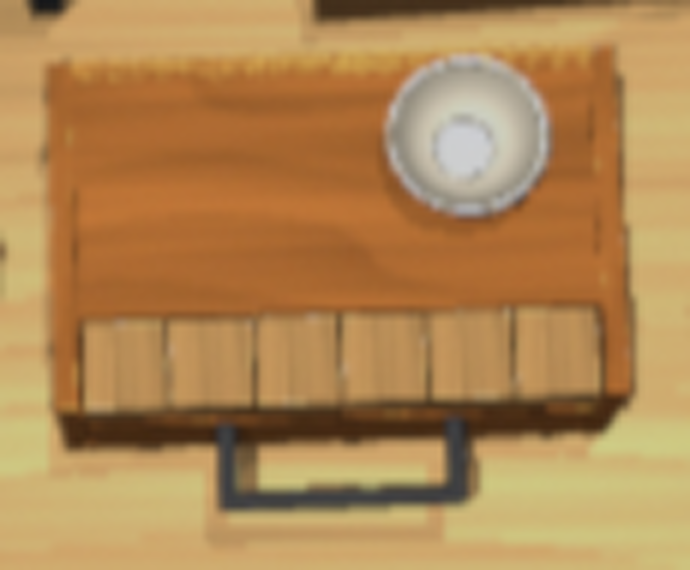

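The crop shows the slat row's corners at about (82,320), (598,305), (601,400) and (84,412), with the handle bar running from (222,500) to (468,491). The chest has a slight yaw.

```bash
python3 - <<'E'
from h import *
d=grab('top')
f=lambda x,y,z:ray(d,(x+.5)/6-.5+215,(y+.5)/6-.5+95,z)
P=[f(*p,.125) for p in((82,320),(598,305),(601,400),(84,412))]
o=np.mean(P,0);y=(P[0]+P[3]-P[1]-P[2]);L=np.linalg.norm(y)/2;y/=np.linalg.norm(y);yaw=np.arctan2(-y[0],y[1])
print('row',o,'len',L,'yaw',yaw)
for k in(-120,-72,-24,24,72,120):print(k,o+y*k/1000)
print('handle meas',f(222,500,.079),f(468,491,.079))
x=np.array([y[1],-y[0],0]);print('handle pred',o-x*.070-[0,0,.048], 'x',x)
s=grab('scene','s2.png')
c=s['color'][170:300,120:290];cv2.imwrite('pics/s3.png',cv2.resize(c,None,fx=4.5,fy=4.5,interpolation=cv2.INTER_CUBIC))
for p in[o+y*.144-x*.025,o-y*.144-x*.025,o+y*.144+x*.025,o-y*.144+x*.025]:
  q=proj(s,p);print(q,(q-[120,170])*4.5)
E
```

```text
row [ 0.64566743 -0.0585835   0.125     ] len 0.2859968805594869 yaw 0.011388966470065542
-120 [ 0.64703407 -0.17857572  0.125     ]
-72 [ 0.64648742 -0.13057883  0.125     ]
-24 [ 0.64594076 -0.08258195  0.125     ]
24 [ 0.6453941  -0.03458506  0.125     ]
72 [0.64484744 0.01341183 0.125     ]
120 [0.64430078 0.06140871 0.125     ]
handle meas [0.57548172 0.00859993 0.079     ] [ 0.57850459 -0.13055779  0.079     ]
handle pred [ 0.57567197 -0.05938071  0.077     ] x [0.99993515 0.01138872 0.        ]
[266.12799276 217.63921157] [657.5759674  214.37645207]
[181.03771158 183.12508876] [274.66970212  59.06289941]
[257.73692429 230.24676754] [619.81615932 271.11045391]
[171.3026559  193.98948938] [230.86195153 107.95270222]
```

View pics/s3.png

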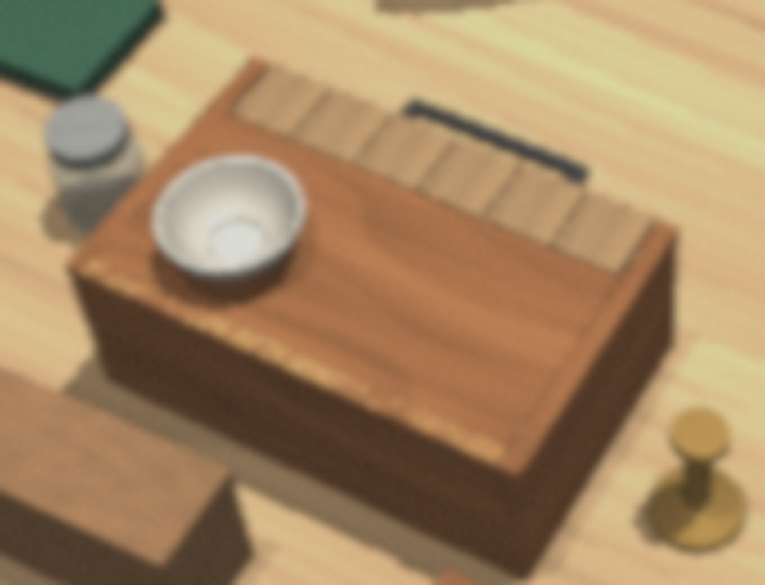

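Both views agree. I'll go above the first slat with the fingers closing along x. That also suits the handle later.

Request:
{"op": "step_arm", "data": {
  "rows": [
    [0.027,0.029,0.01,0.08,0],
    [0.054,0.058,0.01,0.16,0],
    [0.08,0.086,0.01,0.24,0],
    [0.107,0.115,0.01,0.315,0],
    [0.134,0.144,0.01,0.394,0],
    [0.16,0.173,0.01,0.472,0],
    [0.187,0.202,0.01,0.551,0],
    [0.214,0.23,0.01,0.63,0],
    [0.241,0.26,0.01,0.71,0],
    [0.268,0.288,0.01,0.79,0],
    [0.294,0.317,0.01,0.87,0],
    [0.321,0.346,0.01,0.945,0],
    [0.348,0.374,0.01,1.024,0],
    [0.374,0.403,0,1.1,0],
    [0.401,0.432,-0.01,1.18,0],
    [0.428,0.461,-0.02,1.26,0],
    [0.428,0.461,-0.02,1.26,0],
    [0.428,0.461,-0.03,1.26,0],
    [0.428,0.461,-0.04,1.26,0],
    [0.428,0.461,-0.04,1.26,0]
  ],
  "newtons": 30
}}

```text
t: 2.25
eef_pos: [0.641, -0.1795, 0.1536]
ee_rot: [3.139, 0.001, -1.559]
force: [-0.1, 0.5, 0.0]
width: 0.0002
gripper_force: 0.0
```

```bash
python3 - <<'E'
from h import *
s=grab('scene');c=s['color'][130:260,120:290];cv2.imwrite('pics/s4.png',cv2.resize(c,None,fx=4.5,fy=4.5,interpolation=cv2.INTER_CUBIC))
st=arm.get_state();print(st['eef_pos'],st['force'],st['q'])
q=proj(s,st['eef_pos']);print((q-[120,130])*4.5)
E
```

```text
[ 0.64149394 -0.17972129  0.15465226] [1.21707404 0.39641591 0.02007962] [ 1.87918744e-02  3.71577561e-01 -6.40395043e-02 -1.51623293e-04
 -1.13694163e+00 -7.23380738e-03]
[280.22317713 238.37685242]
```

View pics/s4.png

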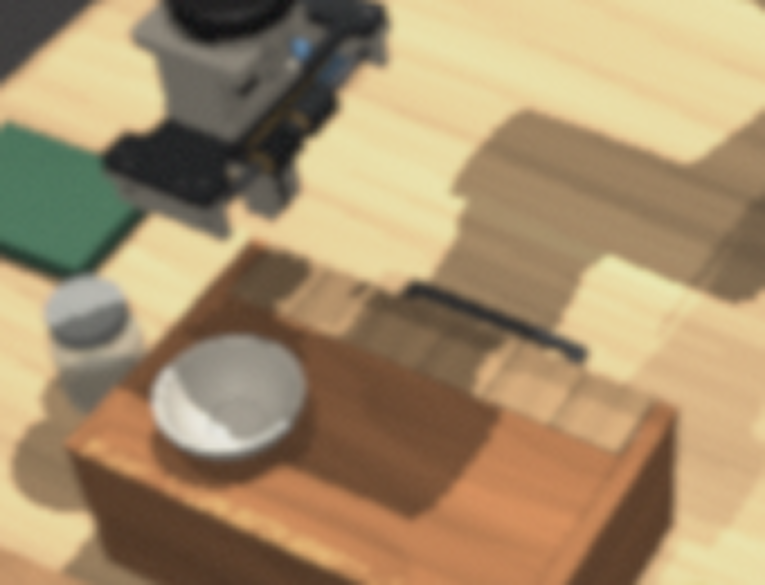

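The fingers hang over the first slat, with the tip at about (275,215) in the crop. Next is a gentle descent with force checks.

Request:
{"op": "step_arm", "data": {
  "rows": [
    [0.002,0,-0.008,0,0],
    [0.002,0,-0.016,0,0],
    [0.002,0,-0.022,0,0],
    [0.002,0,-0.025,0,0],
    [0.002,0,-0.027,0,0],
    [0.002,0,-0.027,0,0],
    [0.002,0,-0.027,0,0]
  ]
}}

```text
t: 3.0
eef_pos: [0.6449, -0.1789, 0.1288]
ee_rot: [-3.141, -0.0, -1.558]
force: [-0.6, -0.1, -0.2]
width: 0.0004
gripper_force: 0.0
```

Request:
{"op": "step_arm", "data": {
  "rows": [
    [0,0,-0.001,0,0],
    [0,0,-0.001,0,0],
    [0,0,-0.001,0,0]
  ]
}}

```text
t: 3.3
eef_pos: [0.6448, -0.1789, 0.1277]
ee_rot: [-3.141, -0.0, -1.558]
force: [0.2, 0.8, -0.2]
width: 0.0001
gripper_force: 0.0
```

Request:
{"op": "step_arm", "data": {
  "rows": [
    [0,0,-0.001,0,0],
    [0,0,-0.001,0,0],
    [0,0,-0.001,0,0]
  ]
}}

```text
t: 3.6
eef_pos: [0.6447, -0.1789, 0.1265]
ee_rot: [3.142, -0.0, -1.558]
force: [0.0, -0.2, 0.2]
width: 0.0003
gripper_force: 0.0
```

Request:
{"op": "step_arm", "data": {
  "rows": [
    [0,0,-0.001,0,0],
    [0,0,-0.001,0,0],
    [0,0,-0.001,0,0]
  ]
}}

```text
t: 3.9
eef_pos: [0.6447, -0.1789, 0.1255]
ee_rot: [3.141, -0.0, -1.558]
force: [-0.6, 0.2, 0.1]
width: 0.0006
gripper_force: 0.0
```

Request:
{"op": "step_arm", "data": {
  "rows": [
    [0,0,-0.0005,0,0],
    [0,0,-0.0005,0,0],
    [0,0,-0.0005,0,0]
  ]
}}

```text
t: 4.2
eef_pos: [0.6447, -0.1789, 0.1251]
ee_rot: [3.142, -0.0, -1.558]
force: [-0.8, -0.3, -0.4]
width: 0.0002
gripper_force: 0.0
```

Request:
{"op": "step_arm", "data": {
  "rows": [
    [0,0,-0.0005,0,0],
    [0,0,-0.0005,0,0],
    [0,0,-0.0005,0,0]
  ]
}}

```text
t: 4.5
eef_pos: [0.6447, -0.1789, 0.1246]
ee_rot: [3.142, 0.0, -1.558]
force: [0.6, 0.1, -0.2]
width: 0.0004
gripper_force: 0.0
```

Request:
{"op": "step_arm", "data": {
  "rows": [
    [0,0,-0.0005,0,0],
    [0,0,-0.0005,0,0],
    [0,0,-0.0005,0,0]
  ]
}}

```text
t: 4.8
eef_pos: [0.6447, -0.1789, 0.124]
ee_rot: [3.142, -0.0, -1.558]
force: [0.2, -0.8, -0.5]
width: 0.0006
gripper_force: 0.0
```

Request:
{"op": "step_arm", "data": {
  "rows": [
    [0,0,-0.0005,0,0],
    [0,0,-0.0005,0,0],
    [0,0,-0.0005,0,0]
  ]
}}

```text
t: 5.1
eef_pos: [0.6447, -0.1789, 0.1235]
ee_rot: [3.142, -0.0, -1.558]
force: [-0.2, -1.4, -0.1]
width: 0.0003
gripper_force: 0.0
```

Request:
{"op": "step_arm", "data": {
  "rows": [
    [0,0,-0.0005,0,0],
    [0,0,-0.0005,0,0],
    [0,0,-0.0005,0,0]
  ]
}}

```text
t: 5.4
eef_pos: [0.6447, -0.1789, 0.1231]
ee_rot: [3.142, -0.0, -1.558]
force: [0.0, 0.2, -1.0]
width: 0.0005
gripper_force: 0.0
```

Request:
{"op": "step_arm", "data": {
  "rows": [
    [0,0,-0.0005,0,0],
    [0,0,-0.001,0,0],
    [0,0,-0.001,0,0]
  ]
}}

```text
t: 5.7
eef_pos: [0.6447, -0.1789, 0.1219]
ee_rot: [3.141, 0.0, -1.558]
force: [-0.4, 0.0, -0.7]
width: 0.0
gripper_force: 0.0
```

Request:
{"op": "step_arm", "data": {
  "rows": [
    [0,0,-0.0005,0,0],
    [0,0,-0.001,0,0],
    [0,0,-0.001,0,0]
  ]
}}

```text
t: 6.0
eef_pos: [0.6447, -0.1789, 0.121]
ee_rot: [3.141, 0.0, -1.558]
force: [-0.8, -1.0, 0.4]
width: 0.0005
gripper_force: 0.0
```

```bash
python3 - <<'E'
from h import *
s=grab('scene');c=s['color'][150:250,150:260];cv2.imwrite('pics/s5.png',cv2.resize(c,None,fx=6,fy=6,interpolation=cv2.INTER_CUBIC))
st=arm.get_state();print(st['eef_pos'],st['force'])
print((proj(s,st['eef_pos'])-[150,150])*6)
E
```

```text
[ 0.64467547 -0.17889887  0.12096647] [ 0.17132019 -0.51950643 -0.41748593]
[200.65416882 249.67079626]
```

View pics/s5.png

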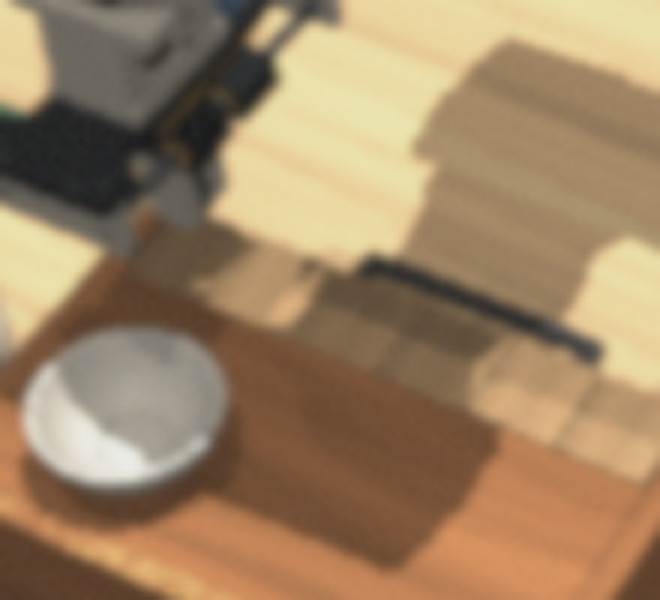

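The crop puts the fingertip at about (190,225), roughly 4 px above the projected TCP. The tip still seems to be above the wood, so I'll keep descending gently.

Request:
{"op": "step_arm", "data": {
  "rows": [
    [0,0,-0.0005,0,0],
    [0,0,-0.001,0,0],
    [0,0,-0.001,0,0]
  ]
}}

```text
t: 6.35
eef_pos: [0.6447, -0.1789, 0.1199]
ee_rot: [3.141, 0.0, -1.558]
force: [-1.0, -0.5, -0.3]
width: 0.0
gripper_force: 0.0
```

Request:
{"op": "step_arm", "data": {
  "rows": [
    [0,0,-0.0005,0,0],
    [0,0,-0.001,0,0],
    [0,0,-0.001,0,0]
  ]
}}

```text
t: 6.65
eef_pos: [0.6447, -0.1789, 0.119]
ee_rot: [3.141, 0.0, -1.558]
force: [0.2, 0.4, -0.5]
width: 0.0008
gripper_force: 0.0
```

Request:
{"op": "step_arm", "data": {
  "rows": [
    [0,0,-0.0005,0,0],
    [0,0,-0.001,0,0],
    [0,0,-0.001,0,0]
  ]
}}

```text
t: 6.95
eef_pos: [0.6447, -0.1789, 0.118]
ee_rot: [3.141, 0.0, -1.558]
force: [0.2, -0.6, 0.8]
width: 0.0002
gripper_force: 0.0
```

Request:
{"op": "step_arm", "data": {
  "rows": [
    [0,0,-0.0005,0,0],
    [0,0,-0.001,0,0],
    [0,0,-0.001,0,0]
  ]
}}

```text
t: 7.25
eef_pos: [0.6447, -0.1789, 0.117]
ee_rot: [3.142, 0.0, -1.558]
force: [1.2, 0.6, -0.8]
width: 0.0002
gripper_force: 0.0
```

Request:
{"op": "step_arm", "data": {
  "rows": [
    [0,0,-0.0005,0,0],
    [0,0,-0.001,0,0],
    [0,0,-0.001,0,0]
  ]
}}

```text
t: 7.55
eef_pos: [0.6447, -0.1789, 0.116]
ee_rot: [3.141, 0.0, -1.558]
force: [-0.3, -0.3, 0.8]
width: 0.0005
gripper_force: 0.0
```

```bash
python3 - <<'E'
from h import *
d=grab('top');s=grab('scene')
a=cv2.resize(s['color'][155:215,150:220],None,fx=8,fy=8,interpolation=cv2.INTER_CUBIC)
b=cv2.resize(d['color'][130:190,280:330],None,fx=8,fy=8,interpolation=cv2.INTER_CUBIC)[:,:240]
st=arm.get_state();p=st['eef_pos'];print(p,st['force'])
cv2.circle(a,tuple(int(v) for v in (proj(s,p)-[150,155])*8),5,(0,0,255),1)
b=cv2.resize(d['color'][130:190,290:320],None,fx=8,fy=8,interpolation=cv2.INTER_CUBIC)
cv2.circle(b,tuple(int(v) for v in (proj(d,p)-[290,130])*8),5,(0,0,255),1)
cv2.imwrite('pics/c6.png',np.hstack([a,b]))
E
```

```text
[ 0.64474269 -0.17890438  0.11605058] [ 0.45326915  0.25440595 -0.28937307]
```

View pics/c6.png

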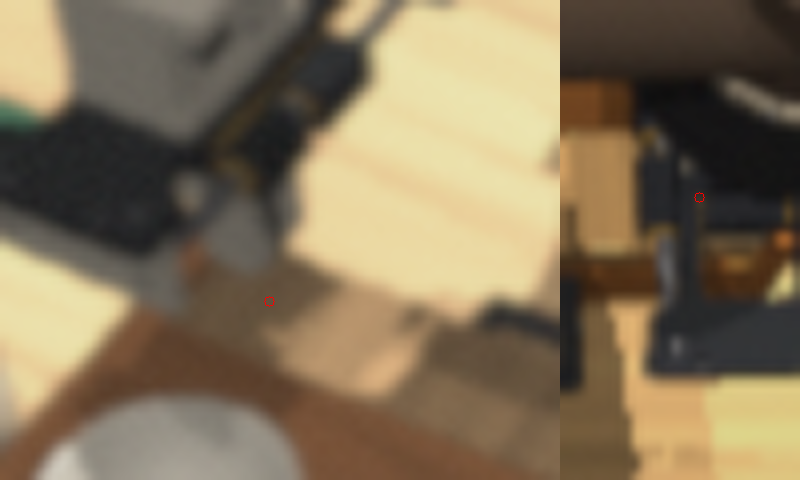

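In the left crop the fingertip ends at about (240,262). The slat centre should be near (268,278), so the tip still hovers with no contact. Half-millimetre steps from here.

Request:
{"op": "step_arm", "data": {
  "rows": [
    [0,0,-0.0005,0,0],
    [0,0,-0.0005,0,0]
  ]
}}

```text
t: 7.85
eef_pos: [0.6447, -0.1789, 0.1155]
ee_rot: [3.141, 0.0, -1.558]
force: [0.4, -0.7, -1.0]
width: 0.0006
gripper_force: 0.0
```

Request:
{"op": "step_arm", "data": {
  "rows": [
    [0,0,-0.0005,0,0],
    [0,0,-0.0005,0,0]
  ]
}}

```text
t: 8.05
eef_pos: [0.6447, -0.1789, 0.115]
ee_rot: [3.142, -0.0, -1.558]
force: [0.7, -0.1, 1.0]
width: 0.0007
gripper_force: 0.0
```

Request:
{"op": "step_arm", "data": {
  "rows": [
    [0,0,-0.0005,0,0],
    [0,0,-0.0005,0,0]
  ]
}}

```text
t: 8.25
eef_pos: [0.6447, -0.1789, 0.1145]
ee_rot: [3.141, 0.0, -1.558]
force: [0.0, -0.2, 0.2]
width: 0.0004
gripper_force: 0.0
```

Request:
{"op": "step_arm", "data": {
  "rows": [
    [0,0,-0.0005,0,0],
    [0,0,-0.0005,0,0]
  ]
}}

```text
t: 8.45
eef_pos: [0.6447, -0.1789, 0.114]
ee_rot: [3.141, 0.0, -1.558]
force: [-0.3, -0.1, -0.9]
width: 0.0004
gripper_force: 0.0
```

Request:
{"op": "step_arm", "data": {
  "rows": [
    [0,0,-0.0005,0,0],
    [0,0,-0.0005,0,0]
  ]
}}

```text
t: 8.65
eef_pos: [0.6447, -0.1789, 0.1135]
ee_rot: [3.141, 0.0, -1.558]
force: [0.0, 0.4, 0.2]
width: 0.0006
gripper_force: 0.0
```

Request:
{"op": "step_arm", "data": {
  "rows": [
    [0,0,-0.0005,0,0],
    [0,0,-0.0005,0,0]
  ]
}}

```text
t: 8.85
eef_pos: [0.6447, -0.1789, 0.113]
ee_rot: [3.141, 0.0, -1.558]
force: [-0.5, 0.4, -0.7]
width: 0.0004
gripper_force: 0.0
```

Request:
{"op": "step_arm", "data": {
  "rows": [
    [0,0,-0.0005,0,0],
    [0,0,-0.0005,0,0]
  ]
}}

```text
t: 9.05
eef_pos: [0.6447, -0.1789, 0.1125]
ee_rot: [3.141, 0.0, -1.558]
force: [-0.4, -0.7, -0.1]
width: 0.0005
gripper_force: 0.0
```

Request:
{"op": "step_arm", "data": {
  "rows": [
    [0,0,-0.0005,0,0],
    [0,0,-0.0005,0,0]
  ]
}}

```text
t: 9.25
eef_pos: [0.6447, -0.1789, 0.112]
ee_rot: [3.141, 0.0, -1.558]
force: [-0.6, 0.2, -0.7]
width: 0.0008
gripper_force: 0.0
```

Request:
{"op": "step_arm", "data": {
  "rows": [
    [0,0,-0.0005,0,0],
    [0,0,-0.0005,0,0]
  ]
}}

```text
t: 9.45
eef_pos: [0.6447, -0.1789, 0.1115]
ee_rot: [3.141, 0.0, -1.558]
force: [0.3, 0.2, 0.8]
width: 0.0008
gripper_force: 0.0
```

Request:
{"op": "step_arm", "data": {
  "rows": [
    [0,0,-0.0005,0,0],
    [0,0,-0.0005,0,0]
  ]
}}

```text
t: 9.65
eef_pos: [0.6447, -0.1789, 0.111]
ee_rot: [3.141, 0.0, -1.558]
force: [0.8, -1.0, -0.4]
width: 0.0006
gripper_force: 0.0
```

```bash
python3 - <<'E'
from h import *
s=grab('scene')
a=cv2.resize(s['color'][100:220,90:240],None,fx=5,fy=5,interpolation=cv2.INTER_CUBIC)
st=arm.get_state();p=np.array(st['eef_pos']);print(p,st['force'],st['ee_rot'])
for h,c in((0,(0,0,255)),(.066,(255,0,0))):
  cv2.circle(a,tuple(int(v) for v in (proj(s,p+[0,0,h])-[90,100])*5),4,c,1)
cv2.imwrite('pics/c7.png',a)
E
```

```text
[ 0.64470041 -0.17891128  0.11100055] [ 0.21857633  0.02569111 -0.51197918] [ 3.14148786e+00 -1.55016429e-06 -1.55779761e+00]
```

View pics/c7.png

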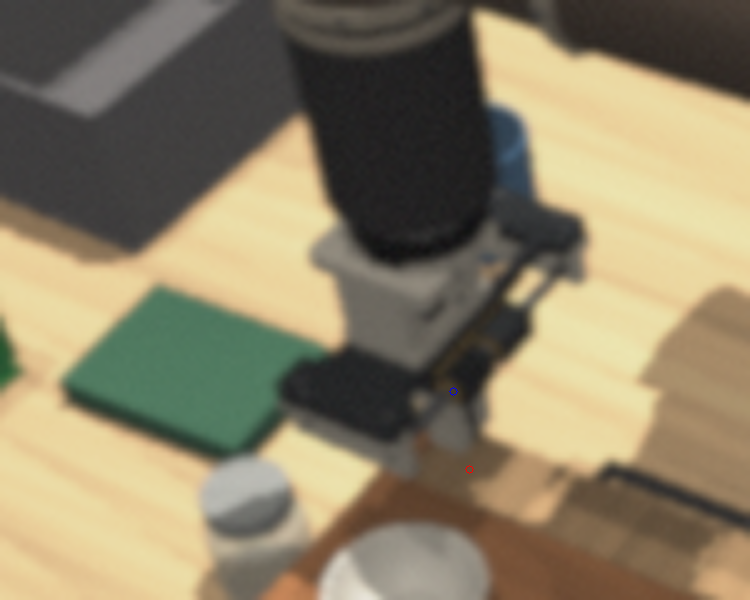

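The fingertip shows at about (455,450) against a projected TCP at (470,469). The offset is a steady ~4 px (about 15 mm) at every height, so the real tip sits higher than the reported TCP. Contact should come soon.

Request:
{"op": "step_arm", "data": {
  "rows": [
    [0,0,-0.0005,0,0],
    [0,0,-0.0005,0,0]
  ]
}}

```text
t: 9.9
eef_pos: [0.6447, -0.1789, 0.1105]
ee_rot: [3.141, -0.0, -1.558]
force: [-0.1, 0.5, 0.6]
width: 0.0005
gripper_force: 0.0
```

Request:
{"op": "step_arm", "data": {
  "rows": [
    [0,0,-0.0005,0,0],
    [0,0,-0.0005,0,0]
  ]
}}

```text
t: 10.1
eef_pos: [0.6447, -0.1789, 0.11]
ee_rot: [3.141, 0.0, -1.558]
force: [0.6, 0.4, 0.5]
width: 0.0004
gripper_force: 0.0
```

Request:
{"op": "step_arm", "data": {
  "rows": [
    [0,0,-0.0005,0,0],
    [0,0,-0.0005,0,0]
  ]
}}

```text
t: 10.3
eef_pos: [0.6447, -0.1789, 0.1095]
ee_rot: [3.142, -0.0, -1.558]
force: [-0.3, -0.0, -0.1]
width: 0.0002
gripper_force: 0.0
```

Request:
{"op": "step_arm", "data": {
  "rows": [
    [0,0,-0.0005,0,0],
    [0,0,-0.0005,0,0]
  ]
}}

```text
t: 10.5
eef_pos: [0.6447, -0.1789, 0.109]
ee_rot: [3.141, -0.0, -1.558]
force: [1.0, 0.6, 0.6]
width: 0.0002
gripper_force: 0.0
```

Request:
{"op": "step_arm", "data": {
  "rows": [
    [0,0,-0.0005,0,0],
    [0,0,-0.0005,0,0]
  ]
}}

```text
t: 10.7
eef_pos: [0.6447, -0.1789, 0.1085]
ee_rot: [3.141, 0.0, -1.558]
force: [-0.7, -0.5, 0.9]
width: 0.0003
gripper_force: 0.0
```

Request:
{"op": "step_arm", "data": {
  "rows": [
    [0,0,-0.0005,0,0],
    [0,0,-0.0005,0,0]
  ]
}}

```text
t: 10.9
eef_pos: [0.6447, -0.1789, 0.108]
ee_rot: [3.142, -0.0, -1.558]
force: [0.3, 0.6, 0.4]
width: 0.0003
gripper_force: 0.0
```

No contact yet. The gripper body's rear end overhangs the bowl, so I'll shift 14 mm towards the robot and carry on down.

Request:
{"op": "step_arm", "data": {
  "rows": [
    [-0.005,0,0,0,0],
    [-0.01,0,0,0,0],
    [-0.014,0,0,0,0],
    [-0.014,0,0,0,0]
  ]
}}

```text
t: 11.3
eef_pos: [0.6301, -0.1789, 0.1083]
ee_rot: [-3.142, 0.0, -1.558]
force: [-0.6, 0.8, -0.3]
width: 0.0002
gripper_force: 0.0
```

Request:
{"op": "step_arm", "data": {
  "rows": [
    [0,0,-0.0005,0,0],
    [0,0,-0.0005,0,0]
  ]
}}

```text
t: 11.5
eef_pos: [0.6308, -0.1789, 0.1076]
ee_rot: [-3.141, -0.0, -1.558]
force: [0.4, -0.3, 0.7]
width: 0.0006
gripper_force: 0.0
```

Request:
{"op": "step_arm", "data": {
  "rows": [
    [0,0,-0.0005,0,0],
    [0,0,-0.0005,0,0]
  ]
}}

```text
t: 11.7
eef_pos: [0.6308, -0.1789, 0.1069]
ee_rot: [3.141, -0.0, -1.558]
force: [0.1, 0.2, 0.6]
width: 0.0006
gripper_force: 0.0
```

Request:
{"op": "step_arm", "data": {
  "rows": [
    [0,0,-0.0005,0,0],
    [0,0,-0.0005,0,0]
  ]
}}

```text
t: 11.9
eef_pos: [0.6307, -0.1789, 0.1064]
ee_rot: [3.141, 0.0, -1.558]
force: [0.4, -0.6, 0.0]
width: 0.0006
gripper_force: 0.0
```

Request:
{"op": "step_arm", "data": {
  "rows": [
    [0,0,-0.0005,0,0],
    [0,0,-0.0005,0,0]
  ]
}}

```text
t: 12.1
eef_pos: [0.6307, -0.1789, 0.106]
ee_rot: [3.141, 0.0, -1.558]
force: [0.6, 0.5, 0.3]
width: 0.0003
gripper_force: 0.0
```

Request:
{"op": "step_arm", "data": {
  "rows": [
    [0,0,-0.0005,0,0],
    [0,0,-0.0005,0,0]
  ]
}}

```text
t: 12.3
eef_pos: [0.6307, -0.1789, 0.1055]
ee_rot: [3.141, -0.0, -1.558]
force: [-0.8, 0.3, -0.1]
width: 0.0004
gripper_force: 0.0
```

Request:
{"op": "step_arm", "data": {
  "rows": [
    [0,0,-0.0005,0,0],
    [0,0,-0.0005,0,0]
  ]
}}

```text
t: 12.5
eef_pos: [0.6307, -0.1789, 0.105]
ee_rot: [3.141, 0.0, -1.558]
force: [-0.1, 0.2, 0.0]
width: 0.0002
gripper_force: 0.0
```

Request:
{"op": "step_arm", "data": {
  "rows": [
    [0,0,-0.0005,0,0],
    [0,0,-0.0005,0,0]
  ]
}}

```text
t: 12.7
eef_pos: [0.6307, -0.1789, 0.1045]
ee_rot: [3.141, 0.0, -1.558]
force: [0.0, 0.5, -0.2]
width: 0.0
gripper_force: 0.0
```

Request:
{"op": "step_arm", "data": {
  "rows": [
    [0,0,-0.0005,0,0],
    [0,0,-0.0005,0,0]
  ]
}}

```text
t: 12.9
eef_pos: [0.6307, -0.1789, 0.104]
ee_rot: [3.141, 0.0, -1.558]
force: [-0.1, 1.0, 0.6]
width: 0.0006
gripper_force: 0.0
```

Request:
{"op": "step_arm", "data": {
  "rows": [
    [0,0,-0.0005,0,0],
    [0,0,-0.0005,0,0]
  ]
}}

```text
t: 13.1
eef_pos: [0.6307, -0.1789, 0.1035]
ee_rot: [3.141, 0.0, -1.558]
force: [0.4, 0.7, 0.3]
width: 0.0001
gripper_force: 0.0
```

Request:
{"op": "step_arm", "data": {
  "rows": [
    [0,0,-0.0005,0,0],
    [0,0,-0.0005,0,0]
  ]
}}

```text
t: 13.3
eef_pos: [0.6307, -0.1789, 0.103]
ee_rot: [3.142, -0.0, -1.558]
force: [0.6, -0.4, 0.0]
width: 0.0005
gripper_force: 0.0
```

```bash
python3 - <<'E'
from h import *
s=grab('scene')
a=cv2.resize(s['color'][165:225,145:225],None,fx=9,fy=9,interpolation=cv2.INTER_CUBIC)
st=arm.get_state();p=np.array(st['eef_pos']);print(p,st['force'],st['joint_efforts'])
for q,c in((p,(0,0,255)),([.6456,-.1786,.125],(0,255,0)),(p*[1,1,0]+[0,0,.125],(255,0,0))):
  cv2.circle(a,tuple(int(v) for v in (proj(s,q)-[145,165])*9+4.5),4,c,1)
cv2.imwrite('pics/c8.png',a)
E
```

```text
[ 0.63069672 -0.17891574  0.1030101 ] [ 0.9566516  -0.18476156 -0.1534972 ] [ 1.05494676e-04 -5.83006740e+01  2.66077244e+01  6.33934870e+00
  4.18734073e-02  6.57535210e-06]
```

View pics/c8.png

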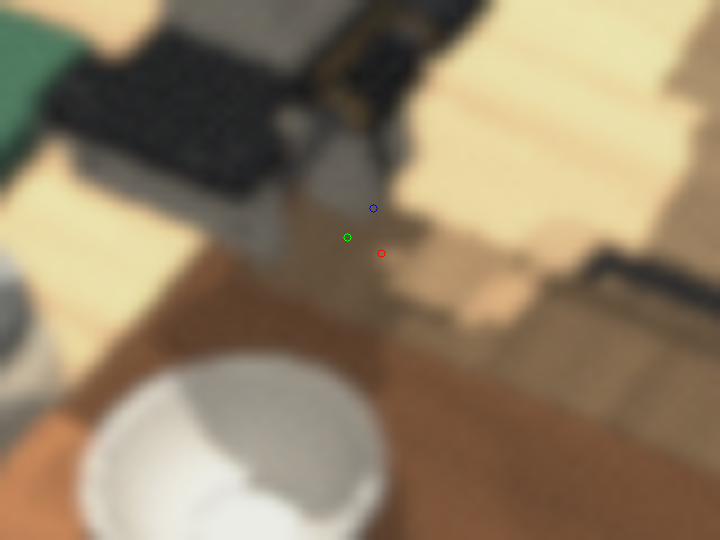

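Green marks the slat 1 centre. The visible tip, at about (345,210), is close to the slat surface. Its offset from the reported TCP hasn't changed, so contact is near.

Request:
{"op": "step_arm", "data": {
  "rows": [
    [0,0,-0.0005,0,0],
    [0,0,-0.0005,0,0]
  ]
}}

```text
t: 13.55
eef_pos: [0.6307, -0.1789, 0.1025]
ee_rot: [3.142, 0.0, -1.558]
force: [-0.0, 0.5, 0.0]
width: 0.0005
gripper_force: 0.0
```

Request:
{"op": "step_arm", "data": {
  "rows": [
    [0,0,-0.0005,0,0],
    [0,0,-0.0005,0,0]
  ]
}}

```text
t: 13.75
eef_pos: [0.6307, -0.1789, 0.102]
ee_rot: [3.141, 0.0, -1.558]
force: [-0.8, -0.9, -0.0]
width: 0.0004
gripper_force: 0.0
```

Request:
{"op": "step_arm", "data": {
  "rows": [
    [0,0,-0.0005,0,0],
    [0,0,-0.0005,0,0]
  ]
}}

```text
t: 13.95
eef_pos: [0.6307, -0.1789, 0.1015]
ee_rot: [3.141, 0.0, -1.558]
force: [0.1, 0.6, -0.3]
width: 0.0001
gripper_force: 0.0
```

Request:
{"op": "step_arm", "data": {
  "rows": [
    [0,0,-0.0005,0,0],
    [0,0,-0.0005,0,0]
  ]
}}

```text
t: 14.15
eef_pos: [0.6307, -0.1789, 0.101]
ee_rot: [3.141, 0.0, -1.558]
force: [0.6, -0.3, 0.2]
width: 0.0004
gripper_force: 0.0
```

Request:
{"op": "step_arm", "data": {
  "rows": [
    [0,0,-0.0005,0,0],
    [0,0,-0.0005,0,0]
  ]
}}

```text
t: 14.35
eef_pos: [0.6307, -0.1789, 0.1005]
ee_rot: [3.142, 0.0, -1.558]
force: [-0.9, -0.4, -0.7]
width: 0.0002
gripper_force: 0.0
```

Request:
{"op": "step_arm", "data": {
  "rows": [
    [0,0,-0.0005,0,0],
    [0,0,-0.0005,0,0]
  ]
}}

```text
t: 14.55
eef_pos: [0.6307, -0.1789, 0.1]
ee_rot: [3.142, 0.0, -1.558]
force: [-1.1, 0.7, -0.4]
width: 0.0007
gripper_force: 0.0
```

Request:
{"op": "step_arm", "data": {
  "rows": [
    [0,0,-0.0005,0,0]
  ]
}}

```text
t: 14.65
eef_pos: [0.6308, -0.1789, 0.0996]
ee_rot: [-3.141, -0.0, -1.558]
force: [0.2, 0.0, -0.4]
width: 0.0005
gripper_force: 0.0
```

Request:
{"op": "step_arm", "data": {
  "rows": [
    [0,0,-0.0005,0,0]
  ]
}}

```text
t: 14.75
eef_pos: [0.6307, -0.1789, 0.099]
ee_rot: [3.142, 0.0, -1.558]
force: [-0.3, 0.5, 0.1]
width: 0.0006
gripper_force: 0.0
```

Request:
{"op": "step_arm", "data": {
  "rows": [
    [0,0,-0.0005,0,0]
  ]
}}

```text
t: 14.85
eef_pos: [0.6307, -0.1789, 0.0985]
ee_rot: [-3.142, -0.0, -1.558]
force: [0.5, -0.3, -0.0]
width: 0.0004
gripper_force: 0.0
```

Request:
{"op": "step_arm", "data": {
  "rows": [
    [0,0,-0.0005,0,0]
  ]
}}

```text
t: 14.95
eef_pos: [0.6307, -0.1789, 0.098]
ee_rot: [3.142, 0.0, -1.558]
force: [-0.3, 0.6, -1.2]
width: 0.0007
gripper_force: 0.0
```

Request:
{"op": "step_arm", "data": {
  "rows": [
    [0,0,-0.0005,0,0]
  ]
}}

```text
t: 15.05
eef_pos: [0.6307, -0.1789, 0.0975]
ee_rot: [3.142, -0.0, -1.558]
force: [-0.8, 0.1, -0.7]
width: 0.0002
gripper_force: 0.0
```

Request:
{"op": "step_arm", "data": {
  "rows": [
    [0,0,-0.0005,0,0]
  ]
}}

```text
t: 15.15
eef_pos: [0.6307, -0.1789, 0.097]
ee_rot: [-3.142, 0.0, -1.558]
force: [0.4, 0.6, 1.0]
width: 0.0008
gripper_force: 0.0
```

Request:
{"op": "step_arm", "data": {
  "rows": [
    [0,0,-0.0005,0,0]
  ]
}}

```text
t: 15.25
eef_pos: [0.6307, -0.1789, 0.0965]
ee_rot: [3.142, -0.0, -1.558]
force: [0.2, 0.5, 0.6]
width: 0.0002
gripper_force: 0.0
```

Request:
{"op": "step_arm", "data": {
  "rows": [
    [0,0,-0.0005,0,0]
  ]
}}

```text
t: 15.35
eef_pos: [0.6307, -0.1789, 0.096]
ee_rot: [-3.142, 0.0, -1.558]
force: [-0.1, -0.5, 0.2]
width: 0.0006
gripper_force: 0.0
```

```bash
python3 - <<'E'
from h import *
s=grab('scene');p=np.array(arm.get_state()['eef_pos'])
hsv=cv2.cvtColor(s['color'],cv2.COLOR_BGR2HSV)
print('tcp px',proj(s,p),'z.125',proj(s,[p[0],p[1],.125]))
print('cols 172-199, sat')
for v in range(168,204,1):print(v,' '.join('%3d'%x for x in hsv[v,172:200,1]))
E
```

```text
tcp px [187.23896482 194.22346206] z.125 [185.97719446 187.65194897]
cols 172-199, sat
168  28  31  28  29  31  31  31  33  33  31  31  26  29  43  70  83  83  82  83  75  64  25   6  14  19  59  82  86
169  29  31  31  29  30  31  33  30  31  28  32  29  49  77  97  76  64  59  67  80  81  71  29  19  61  76  83  87
170  30  29  28  29  29  35  32  31  30  26  29  54  83  94  90  55  25  29  41  64  90  94  61  64  75  80  83  79
171  33  27  26  29  31  31  31  30  29  30  38  88  95  93  76  27   7   0  20  54  79  77  75  78  81  84  78  73
172  25  25  28  29  33  27  30  29  28  45  80  98  99  71  42  30   8  15   7  49  68  80  87  85  86  79  73  72
173  13  22  25  30  27  30  26  29  36  75  98  95  80  38  23  15  33  24   8  56  80  90  93  92  84  78  75  73
174   6   5  13  15  18  25  22  28  60  98  97  82  33  16   0  17  17  16  29  65  88  95  95  89  85  81  79  76
175  13  19  12   6   6  12   7  14  61  88  76  64  22   9  23  16   0   0  43  78  89  93  89  88  87  85  84  82
176   7   7  13   7   8  15   9  31  58  85  96  80  64   8  16   0  17  33  73  84  
[... 2462 characters left out ...]
 106
198 133 127 126 122 123 118 117 114 108 102 101 103  98  99  98  99  98 100 102 102 104 102 104 105 105 105 106 106
199 129 132 130 130 129 127 125 125 117 112 107 104  99 103  98 102 103  99 100 100 102 102 103 105 104 106 108 106
200 129 132 133 132 135 136 130 133 126 123 118 110 110 104 103  99  97 100 102 102 100 100 103 104 103 103 104 106
201 133 133 127 129 132 132 132 133 133 132 126 122 118 118 113 107 108 105 102 103 102 100 100 104 102 103 103 105
202 127 127 125 132 130 132 136 130 136 135 136 130 130 129 122 119 113 110 107 104 101 100 101 103 102 104 103 104
203 105 105 105 106 111 117 127 126 126 129 132 132 132 129 128 134 125 124 117 114 112 107 105 103 102 104 105 103
```

The tip's lowest corner is now at about (186,190). Contact at z=0.125 would put it at about (187,191), so it should be within a few mm. Continuing.

Request:
{"op": "step_arm", "data": {
  "rows": [
    [0,0,-0.0005,0,0]
  ]
}}

```text
t: 15.5
eef_pos: [0.6308, -0.1789, 0.0956]
ee_rot: [-3.142, -0.0, -1.558]
force: [0.4, 1.1, 0.7]
width: 0.0001
gripper_force: 0.0
```

Request:
{"op": "step_arm", "data": {
  "rows": [
    [0,0,-0.0005,0,0]
  ]
}}

```text
t: 15.6
eef_pos: [0.6307, -0.1789, 0.095]
ee_rot: [3.142, -0.0, -1.558]
force: [0.4, 0.1, 0.3]
width: 0.0001
gripper_force: 0.0
```

Request:
{"op": "step_arm", "data": {
  "rows": [
    [0,0,-0.0005,0,0]
  ]
}}

```text
t: 15.7
eef_pos: [0.6308, -0.1789, 0.0945]
ee_rot: [-3.142, -0.0, -1.558]
force: [0.1, 0.9, -1.0]
width: 0.0005
gripper_force: 0.0
```

Request:
{"op": "step_arm", "data": {
  "rows": [
    [0,0,-0.0005,0,0]
  ]
}}

```text
t: 15.8
eef_pos: [0.6307, -0.1789, 0.0942]
ee_rot: [3.142, -0.0, -1.558]
force: [-0.7, 1.1, 2.5]
width: 0.0001
gripper_force: 1.4
```

Request:
{"op": "step_arm", "data": {
  "rows": [
    [0,0,-0.0005,0,0]
  ]
}}

```text
t: 15.9
eef_pos: [0.6308, -0.1789, 0.0939]
ee_rot: [-3.141, -0.0, -1.558]
force: [-1.1, -0.0, 3.1]
width: 0.0002
gripper_force: 1.5
```

Request:
{"op": "step_arm", "data": {
  "rows": [
    [0,0,-0.0005,0,0]
  ]
}}

```text
t: 16.0
eef_pos: [0.6308, -0.1789, 0.0934]
ee_rot: [-3.141, -0.0, -1.558]
force: [-1.7, 0.8, 2.6]
width: 0.0004
gripper_force: 1.7
```

Request:
{"op": "step_arm", "data": {
  "rows": [
    [0,0,-0.0005,0,0]
  ]
}}

```text
t: 16.1
eef_pos: [0.6307, -0.1789, 0.0928]
ee_rot: [-3.141, -0.0, -1.558]
force: [-2.0, 0.8, 4.2]
width: 0.0005
gripper_force: 1.9
```

Request:
{"op": "step_arm", "data": {
  "rows": [
    [0,0,-0.0005,0,0]
  ]
}}

```text
t: 16.2
eef_pos: [0.6308, -0.1789, 0.0923]
ee_rot: [-3.141, -0.0, -1.558]
force: [-1.5, 0.7, 5.4]
width: 0.0002
gripper_force: 2.1
```

Contact at reported z≈0.094, and it yields softly. This may already be the sprung slat, so I'll press a little further.

Request:
{"op": "step_arm", "data": {
  "rows": [
    [0,0,-0.0005,0,0],
    [0,0,-0.0005,0,0]
  ]
}}

```text
t: 16.4
eef_pos: [0.6307, -0.1789, 0.0916]
ee_rot: [-3.142, -0.0, -1.558]
force: [-2.2, 1.3, 3.9]
width: 0.0004
gripper_force: 2.1
```

Request:
{"op": "step_arm", "data": {
  "rows": [
    [0,0,-0.0005,0,0],
    [0,0,-0.0005,0,0]
  ]
}}

```text
t: 16.6
eef_pos: [0.6307, -0.1789, 0.0911]
ee_rot: [3.142, -0.0, -1.558]
force: [-1.4, 0.9, 5.1]
width: 0.0003
gripper_force: 2.3
```

```bash
python3 - <<'E'
from h import *
st=arm.get_state();print(st)
E
```

```text
{'t': 16.6, 'q': array([ 2.05437615e-02,  4.05763727e-01, -1.67518034e-01,  6.71620320e-05,
       -9.97565055e-01, -7.49142859e-03]), 'qd': array([ 8.89502864e-04,  3.65949470e-05,  2.81474340e-04,  6.26188419e-04,
       -1.00199285e-03,  8.62890354e-04]), 'joint_efforts': array([-1.16773692e-01, -5.58709753e+01,  2.55253977e+01,  5.91375679e+00,
        7.47250132e-01, -1.30210869e-03]), 'eef_pos': array([ 0.63074062, -0.17890396,  0.09106767]), 'ee_rot': array([ 3.14154259e+00, -5.68011954e-05, -1.55770757e+00]), 'force': array([-1.35047522,  0.86958863,  5.10072704]), 'moment': array([ 0.28122068,  0.86755674, -0.02378819]), 'gripper_force': 2.3409838697716623, 'width': 0.000347613081536525}
```

The whole tool evidently sits about 31 mm above its reported height, in the images and by contact. I'll use that offset from now on and press further, watching the force.

Request:
{"op": "step_arm", "data": {
  "rows": [
    [0,0,-0.001,0,0],
    [0,0,-0.002,0,0],
    [0,0,-0.002,0,0]
  ]
}}

```text
t: 16.9
eef_pos: [0.6307, -0.1789, 0.0891]
ee_rot: [-3.142, -0.0, -1.558]
force: [-1.3, 0.8, 5.1]
width: 0.0007
gripper_force: 2.4
```

Request:
{"op": "step_arm", "data": {
  "rows": [
    [0,0,-0.001,0,0],
    [0,0,-0.002,0,0],
    [0,0,-0.002,0,0]
  ]
}}

```text
t: 17.2
eef_pos: [0.6307, -0.1789, 0.0873]
ee_rot: [-3.142, -0.0, -1.558]
force: [-2.5, 0.1, 6.2]
width: 0.0004
gripper_force: 2.9
```

```bash
python3 - <<'E'
from h import *
s=grab('scene')
hsv=cv2.cvtColor(s['color'],cv2.COLOR_BGR2HSV)
for v in range(184,199,1):print(v,' '.join('%3d'%x for x in hsv[v,174:196,1]))
print(arm.get_state()['force'])
E
```

```text
184  25  13  18  22  18  20   7   8  23  27  32  32  27  32  26  34  55  77  86  82  79  78
185  13  20   0   6  17  11  11  17  27  35  32  29  30  26  32  36  52  75  87  82  80  79
186  25  13   7   0   5  12  21  27  29  33  31  32  25  24  32  42  62  81  85  84  80  80
187  14   7   0  12  14  19  27  30  36  33  33  32  29  30  43  63  76  85  84  83  81  80
188   6  21  15  19  30  37  36  31  30  33  33  31  32  30  47  76  85  86  82  82  83  82
189  24  20  33  41  63  53  43  35  32  33  33  33  31  33  58  82  88  90  89  90  90  89
190  25  31  40  62  76  72  56  45  39  35  33  34  34  44  64  88  92  92  91  95  97  98
191  30  33  41  69  86  88  78  70  57  48  42  39  43  54  77  93  96 100 101 103 102 101
192  29  32  44  66  88  96  94  90  80  72  58  57  67  80  91  98 102 101 105 105 105 105
193  31  31  41  63  85  99  99  99  95  89  84  85  92  96  95 102 101 104 104 105 105 105
194  28  35  39  57  80  95  98  99  96  96  97  95 100 100  98 102 102 104 105 105 105 105
195  32  33  41  55  78  92  95 101  99 101 102 102  98 101 102 102 102 104 104 107 104 105
196  42  38  44  57  81  95  97  99  98  97 101  99 100 102  99 104 104 104 104 106 104 105
197  62  54  63  78  93 103 101  99  97 100 100 103 103  98  99 104 105 104 105 105 103 104
198  96  90  90 103 110 110 105 105  99 103  99 101 100 100 101  99 101 104 102 105 103 105
[-1.82917119  0.88027217  5.457109  ]
```

The tip keeps sinking, with about 5.5 N at 7 mm. This matches the sprung slat. Pressing on to release.

Request:
{"op": "step_arm", "data": {
  "rows": [
    [0,0,-0.001,0,0],
    [0,0,-0.002,0,0],
    [0,0,-0.002,0,0]
  ]
}}

```text
t: 17.55
eef_pos: [0.6308, -0.1789, 0.0854]
ee_rot: [-3.141, -0.0, -1.558]
force: [-2.8, 1.3, 6.3]
width: 0.0002
gripper_force: 3.4
```

Request:
{"op": "step_arm", "data": {
  "rows": [
    [0,0,-0.001,0,0],
    [0,0,-0.0015,0,0],
    [0,0,-0.0015,0,0]
  ]
}}

```text
t: 17.85
eef_pos: [0.6307, -0.179, 0.0839]
ee_rot: [-3.141, -0.0, -1.558]
force: [-3.0, 1.6, 6.7]
width: 0.0004
gripper_force: 3.5
```

Request:
{"op": "step_arm", "data": {
  "rows": [
    [0,0,-0.001,0,0],
    [0,0,-0.001,0,0]
  ]
}}

```text
t: 18.05
eef_pos: [0.6307, -0.1789, 0.0829]
ee_rot: [-3.141, -0.0, -1.558]
force: [-2.5, 1.3, 8.7]
width: 0.0002
gripper_force: 3.8
```

```bash
python3 - <<'E'
from h import *
d=grab('top');s=grab('scene');im=d['color']
# handle bar: dark pixels in top
m=(im.max(2)<80).astype(np.uint8)
for v in range(158,205):print(v,''.join('#' if x else '.' for x in m[v,225:320]))
o=np.array([.6457,-.0586,.125]);x=np.array([.99994,.0114,0])
for e in(0,.03):print(e,proj(d,o-x*(.070+e)-[0,0,.042]))
print(arm.get_state()['force'],arm.get_state()['eef_pos'])
E
```

```text
158 ........#####################################..##.........................#####################
159 ........#####################################..##.........................#####################
160 ........#####################################..##.........................#####################
161 .........####################################.####..##########............#####################
162 ....#....##########################################################......######################
163 ....#....#######################################################.##......######################
164 ...###..########################################################.##......######################
165 ..####..#############################################.........................#############..##
166 ..####...###################################...##..............................####....###....#
167 ..####...###################################...##.............................####............#
168 ..###....###################################...##.............................####............#

[... 3038 characters left out ...]
##################...........................................
200 ....################################################...........................................
201 ....################################################...........................................
202 ....################################################...........................................
203 ....################################################...........................................
204 ....################################################...........................................
0 [271.67727997 177.34793824]
0.03 [271.96840695 186.10885637]
[-3.99837866  1.8922257   8.16362161] [ 0.63072779 -0.17897381  0.08300985]
```

The bar is now at row ~185.5, so the drawer is out by about 29 mm and the catch is released. I'll lift, move above the handle and open partly; the gap behind the bar allows about 34 mm.

Request:
{"op": "step_arm", "data": {
  "rows": [
    [0,0,0.01,0,0],
    [0,0,0.025,0,0],
    [0,0,0.045,0,0],
    [0,0,0.055,0,0.034],
    [-0.02,0.03,0.055,0,0.034],
    [-0.04,0.06,0.055,0,0.034],
    [-0.065,0.09,0.055,0,0.034],
    [-0.085,0.119,0.05,0,0.034],
    [-0.085,0.119,0.04,0,0.034],
    [-0.085,0.119,0.04,0,0.034],
    [-0.085,0.119,0.04,0,0.034]
  ]
}}

```text
t: 19.25
eef_pos: [0.5461, -0.0602, 0.1225]
ee_rot: [3.141, -0.0, -1.558]
force: [0.1, 0.1, 0.0]
width: 0.0337
gripper_force: 0.0
```

```bash
python3 - <<'E'
from h import *
s=grab('scene');st=arm.get_state();p=np.array(st['eef_pos'])
O=np.array([120,110]);k=5
a=cv2.resize(s['color'][110:230,120:270],None,fx=k,fy=k,interpolation=cv2.INTER_CUBIC)
h=np.array([.5455,-.0597,.077])
L=[(p,(0,0,255)),(p+[0,0,.031],(0,255,0)),(h,(255,0,255)),(h+[0,.065,0],(255,0,255)),(h-[0,.065,0],(255,0,255))]
for sx in(-1,1):L.append((p+[sx*.017,0,.031],(255,255,0)))
for q,c in L:
  cv2.circle(a,tuple(int(v) for v in (proj(s,q)-O)*k+2),4,c,1)
  print(proj(s,q),(proj(s,q)-O)*k)
print(p,st['width'],st['force']);cv2.imwrite('pics/c9.png',a)
E
```

```text
[234.61203036 183.80923403] [573.0601518  369.04617015]
[234.12958434 176.54746391] [570.64792171 332.73731956]
[235.62476534 193.92780396] [578.12382668 419.6390198 ]
[254.04200958 201.42137433] [670.21004792 457.10687163]
[217.80257152 186.67634649] [489.01285759 383.38173243]
[237.04541743 172.96721535] [585.22708716 314.83607677]
[231.16789324 180.1840199 ] [555.83946622 350.9200995 ]
[ 0.54632519 -0.0604119   0.12258166] 0.034304751589410494 [-0.88421906 -0.03183327 -0.3901255 ]
```

View pics/c9.png

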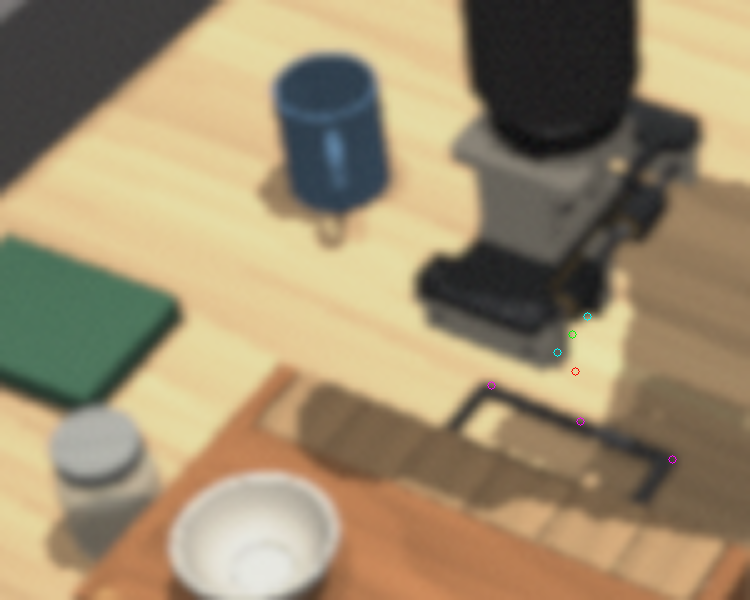

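The handle markers line up with the bar at about (490,385)–(670,458), and the gripper is centred over it in xy. The body's height again fits the +31 mm offset. Descending around the bar, stopping with the tip at about 66 mm true height so the body clears the chest top.

Request:
{"op": "step_arm", "data": {
  "rows": [
    [0,0,-0.015,0,0.034],
    [0,0,-0.03,0,0.034],
    [0,0,-0.04,0,0.034],
    [0,0,-0.05,0,0.034],
    [0,0,-0.055,0,0.034],
    [0,0,-0.06,0,0.034],
    [0,0,-0.06,0,0.034]
  ]
}}

```text
t: 20.0
eef_pos: [0.5456, -0.06, 0.0621]
ee_rot: [3.141, -0.0, -1.558]
force: [-0.3, 0.3, 0.7]
width: 0.0339
gripper_force: 0.0
```

Request:
{"op": "step_arm", "data": {
  "rows": [
    [0,0,-0.004,0,0.034],
    [0,0,-0.008,0,0.034],
    [0,0,-0.01,0,0.034],
    [0,0,-0.01,0,0.034]
  ]
}}

```text
t: 20.4
eef_pos: [0.5455, -0.0599, 0.0523]
ee_rot: [3.141, -0.0, -1.558]
force: [-0.8, -0.4, 0.4]
width: 0.0337
gripper_force: 0.0
```

Request:
{"op": "step_arm", "data": {
  "rows": [
    [0,0,-0.004,0,0.034],
    [0,0,-0.008,0,0.034],
    [0,0,-0.01,0,0.034],
    [0,0,-0.01,0,0.034]
  ]
}}

```text
t: 20.8
eef_pos: [0.5454, -0.06, 0.0421]
ee_rot: [3.141, -0.0, -1.558]
force: [-0.1, -0.6, -0.4]
width: 0.0338
gripper_force: 0.0
```

Down another 6 mm, then close gently.

Request:
{"op": "step_arm", "data": {
  "rows": [
    [0,0,-0.003,0,0.034],
    [0,0,-0.006,0,0.034],
    [0,0,-0.006,0,0.034]
  ]
}}

```text
t: 21.1
eef_pos: [0.5454, -0.0599, 0.0361]
ee_rot: [3.141, -0.0, -1.558]
force: [-0.3, -0.2, -0.3]
width: 0.0339
gripper_force: 0.0
```

Request:
{"op": "step_arm", "data": {
  "rows": [
    [0,0,0,0,0.02],
    [0,0,0,0,0.012],
    [0,0,0,0,0.006],
    [0,0,0,0,0.004],
    [0,0,0,0,0.004],
    [0,0,0,0,0.004]
  ],
  "newtons": 10
}}

```text
t: 21.7
eef_pos: [0.5461, -0.0598, 0.0368]
ee_rot: [-3.141, 0.0, -1.558]
force: [1.2, 0.7, 0.9]
width: 0.0116
gripper_force: 10.0
```

The grip holds at 11.6 mm, which is the bar. Pulling 88 mm.

Request:
{"op": "step_arm", "data": {
  "rows": [
    [-0.005,0,0,0,0.004],
    [-0.012,0,0,0,0.004],
    [-0.02,0,0,0,0.004],
    [-0.028,0,0,0,0.004],
    [-0.036,0,0,0,0.004],
    [-0.044,0,0,0,0.004],
    [-0.052,-0.001,0,0,0.004],
    [-0.06,-0.001,0,0,0.004],
    [-0.068,-0.001,0,0,0.004],
    [-0.075,-0.001,0,0,0.004],
    [-0.081,-0.001,0,0,0.004],
    [-0.085,-0.001,0,0,0.004],
    [-0.088,-0.001,0,0,0.004],
    [-0.088,-0.001,0,0,0.004],
    [-0.088,-0.001,0,0,0.004]
  ]
}}

```text
t: 23.2
eef_pos: [0.4569, -0.0612, 0.0366]
ee_rot: [3.14, -0.001, -1.558]
force: [-1.4, -4.3, 7.0]
width: 0.0117
gripper_force: 10.0
```

Request:
{"op": "step_arm", "data": {
  "rows": [
    [0,0,0,0,0.02],
    [0,0,0,0,0.034],
    [0,0,0,0,0.034],
    [0,0,0,0,0.034],
    [0,0,0.01,0,0.034],
    [0,0,0.025,0,0.034],
    [0,0,0.045,0,0.034],
    [0,0,0.07,0,0.034],
    [0,0,0.09,0,0.034],
    [0,0,0.1,0,0.034],
    [0,0,0.1,0,0.034],
    [0,0,0.1,0,0.034]
  ]
}}

```text
t: 24.4
eef_pos: [0.4573, -0.0609, 0.1361]
ee_rot: [3.141, 0.0, -1.558]
force: [-1.2, -0.8, 0.7]
width: 0.0337
gripper_force: 0.0
```

```bash
python3 - <<'E'
from h import *
s=grab('scene');st=arm.get_state();print(st['t'],st['eef_pos'],st['force'],st['width'])
o=np.array([.6457,-.0586,.125]);x=np.array([.99994,.0114,0]);y=np.array([-.0114,.99994,0])
g=s['color'].max(2)
# along-x dark profile at several bar positions
for k in(-.045,.04,.05):
  print(k,[(round(e,3),int(g[tuple(np.round(proj(s,o-x*(.07+e)-[0,0,.045]+y*k)).astype(int)[::-1])])) for e in np.arange(.09,.14,.005)])
E
```

```text
24.45 [ 0.45702003 -0.06094782  0.13567267] [ 0.86129041 -0.09700286 -0.16294145] 0.03405999369728401
-0.045 [(np.float64(0.09), 201), (np.float64(0.095), 219), (np.float64(0.1), 224), (np.float64(0.105), 201), (np.float64(0.11), 125), (np.float64(0.115), 76), (np.float64(0.12), 117), (np.float64(0.125), 195), (np.float64(0.13), 221), (np.float64(0.135), 221), (np.float64(0.14), 222)]
0.04 [(np.float64(0.09), 119), (np.float64(0.095), 118), (np.float64(0.1), 120), (np.float64(0.105), 111), (np.float64(0.11), 81), (np.float64(0.115), 50), (np.float64(0.12), 59), (np.float64(0.125), 85), (np.float64(0.13), 103), (np.float64(0.135), 108), (np.float64(0.14), 110)]
0.05 [(np.float64(0.09), 116), (np.float64(0.095), 118), (np.float64(0.1), 118), (np.float64(0.105), 108), (np.float64(0.11), 75), (np.float64(0.115), 48), (np.float64(0.12), 53), (np.float64(0.125), 82), (np.float64(0.13), 102), (np.float64(0.135), 108), (np.float64(0.14), 113)]
```

The bar now shows at about 116 mm out, and the gripper is clear of it. Handing in.

```bash
python3 -c "
from station import arm
print(arm.job_done())"
```

```text
the job is handed in; nothing more can be done
None
```

The catch turned out to be under the first slat I tried (rightmost, -y), so I pressed it straight down with no slide along the row; the drawer sprang free, is now about 116 mm out by the camera, the gripper is clear, and the job is handed in at about 24.5 s with no verdict returned.

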